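Fold the copy easel flat

TASK

The small wooden copy easel is done with: fold it flat for the shelf. Raise its board off the strut until it stays up by itself, push the strut down into its bed until the spring catch has it, then lower the board gently all the way down over it, not letting it drop, and fold the ledge flat onto the board. Leave the jar, the lead weight and the loupe beside it where they stand.

Things in the scene. Friction and masses are not known exactly. Their poses are not given: they have to be found in the camera images.
- easel: Folding copy easel: plywood board on a wooden base frame 206 x 166 mm, 26 mm high, which stands fast on the table. Origin: table level under the middle of the frame; +x points to the end with the board's hinge (away from the robot), y across, z up. Offsets [x, y, z] in mm below are in this frame. The back of the leaning board and the strut under it face the robot
- board (a joint): Angle of the board to the base, rad: 0 down flat, grows as its near edge rises, stop at 1.135; starts at about 0.63 to 0.73, leaning on the strut's roller, caught between two 5 mm ribs. The hinge is stiff (0.165 N m) and holds the board (0.35 kg) by itself only above about 1.0; below, it falls. Only above about 1.05 can the strut pass under the board
- board_grip (a point): Centre of the grip tongue that stands out from the middle of the board's free edge: 40 mm wide across (along easel y, the way to grasp it), 42 mm long, 8 mm thick, with a brass eyelet. 196 mm from the hinge axis and 4 mm above the board's underside; its x axis points along the board to the hinge
- strut (a joint): Angle of the strut, rad: 0 lying in its bed, pointing at the board's hinge; about 1.46 or 1.67 as it stands at the start. It turns easily down to about 0.2, where it lands on the spring balls of the catch; pressing 60 mm from its axis with about 5 to 8 N snaps it past them. Until it has snapped in, the board cannot close
- ledge (a joint): Angle of the ledge to the board, rad: 0 folded flat on the board's face, about 1.3 to 1.6 standing out from it at the start. Axis along easel y on the board's face: with the board down, at [91, 0, 40]. Ledge 160 mm wide, 36 mm deep, 8 mm thick, mid-plane through the axis. It stays where it is put and moves with about 1 N at its edge; folded it lies with its top at z = 44
- ledge_edge (a point): Middle of the ledge's free edge, 36 mm from its axis
- jar_mid (a point): Bystander: paste jar, white with a red screw cap, diameter 55 mm, 80 mm high; point half-way up its axis
- lead_mid (a point): Bystander: grey cloth-covered lead weight, 100 x 46 x 27 mm; point at its centre
- loupe_mid (a point): Bystander: black stand loupe, diameter 43 mm, 38 mm high; point half-way up its axis
- board_hinge (a point): Middle of the board's hinge axis, along easel y, at [95, 0, 28]. The board is 168 mm wide and 8 mm thick and 175 mm long from here, plus its grip tongue; its underside passes through this axis
- strut_hinge (a point): Middle of the strut's axis, along easel y, at [-30, 0, 12]. The strut is an aluminium leg 44 mm wide and 8 mm thick, its mid-plane through this axis
- catch (a point): Middle of the catch on the strut's bed, at [55, 0, 16], 85 mm from the strut's axis: two steel housings 18 mm long with a brass spring ball in each, 48 mm apart across y, tops at z = 27. The strut snaps in between them and then lies with its top at z = 16
- strut_roller (a point): Middle of the rubber roller, 10 mm thick, at the strut's free end, 110 mm from the strut's axis

How it is judged:
On the way, in this order (a step that is already met when the one before it is completed fails the run):
1. the strut lies snapped into its bed (value of joint strut below 0.05 rad), for 0.2 s.
2. the board lies right down on the base (value of joint board below 0.03 rad), for 0.2 s.
At the end, for the whole second after the job is handed in: the easel is folded flat and at rest: strut snapped in its bed (within 0.05 rad), board right down on the base (within 0.03 rad), ledge flat on the board (within 0.1 rad) (value of joint strut below 0.05 rad and value of joint board below 0.03 rad and value of joint ledge below 0.1 rad and not (velocity of joint ledge above 0.1 rad/s)); the robot touches nothing.
It fails at once if the board is dropped or slammed (it turns down faster than 2.5 rad/s) (velocity of joint board below -2.5 rad/s).
It fails at once if the jar, the lead weight or the loupe is moved by more than 15 mm (distance of any of jar_mid, lead_mid, loupe_mid from where it was at the start of the episode above 0.015 m).
It also fails if it takes over 72 s, if anything falls off the work surface, if the arm or the gripper's body presses on something with over 40 N, if the wrist force passes 120 N, or if a joint passes its speed limit or range.

ROBOT

A 6-joint arm with a two-finger parallel gripper is mounted at the origin on the work surface; the furniture and walls round the work are solid. World frame = base frame: x ahead of the robot, y to its left, z up, the work surface at z = 0. Lengths are in m, angles in rad, forces in N, time in s.
With the tool pointing down it reaches from about 0.325 to 0.925 m from the base axis. Payload 3.1 kg.
Tool frame: the origin (TCP) lies at the very end of the fingers, on their centre line; the grasp point (between the pads) lies 19 mm behind it (grip_depth is the distance from the TCP to the grasp point, in m); z points along the fingers, y is the line along which they close (so a half turn about z gives the same grasp; the last joint's range is limited). The gripper opens to 85 mm and grips with 20 to 120 N. Pads are 22 mm wide; open, the fingers measure 114 mm over their backs; the gripper's body (76 mm by 85 mm) begins 54 mm behind the grasp point. The pads swing forward as they close: fully open they stand 13 mm farther back than shut.
Start: joints at [1.095, 0.217, 1.613, -0, 1.311, -0.112], TCP at [0.222, 0.584, 0.231] pointing down, gripper open.
Joint ranges: [-2.75, 2.75], [-0.78, 2.1], [0.31, 2.55], [-1.13, 4.27], [0.13, 2.63], [-2.58, 2.58]. Speed limits (rad/s): [2.79, 2.79, 3.14, 3.14, 3.14, 3.14].

INTERFACE

Orientations are given as a unit quaternion [x, y, z, w].
In Python, from plant import * gives the robot as it stands. Calls block until the motion is done:
- goto(position, orientation): joint-space move of the TCP to a pose.
- line_to(position, v=0.15, attitude=None, until_force=None): straight line of the TCP; attitude=None keeps the orientation; v is the mean speed in m/s. With until_force (N) it stops when the force on the tool has changed by that much, and returns True; else False.
- move_j(angles): joint-space move.
- command_gripper(opening): opening from 0.0 (shut) to 1.0 (fully open); the grip force is fixed at half the most; returns when the fingers have stopped.
- wait(seconds).
- ik(position, orientation): joint angles nearest the present ones, or None.
- grab_frame(name): name is "side" or "top"; returns (picture, depth): 420x560x3 uint8, blue, green, red; 420x560 float32, m along the optical axis (not along the pixel's ray), 0 where there is no reading.
- get_calibration(name): a dict with "camera_matrix" (3x3 intrinsics, pixels), "rvec" (rotation vector, rad) and "tvec" (3), from world to camera coordinates, as OpenCV has them. Camera axes: x right, y down, z forward; pixel columns grow to the right and rows downward; lengths in m; the calibration is good to about 2 mm. A picture is of the moment at which its call begins. get_calibration takes no time and is no camera call.
A pose or a line that the arm cannot do raises Unreachable and nothing moves.
- finish_job(): hands the job in; it is judged then, once.
Readings, each from a call of its own:
- get_clock(): time.
- get_qpos(): joint angles.
- get_qd(): joint speeds.
- get_effort(): joint torques, N m.
- get_tool_pos(): TCP position.
- get_orientation(): TCP orientation.
- get_force(): force on the tool from outside, world axes, zero at the start.
- get_torque(): the same for the moment, N m.
- get_finger_gap(): opening from 0.0 (shut) to 1.0 (fully open).
- get_gripper_force(): force on a finger pad.
Only numpy, scipy, OpenCV 4.12 (cv2) and the standard library are available. Lean on these libraries where they do the work, as an engineer would, in place of code of your own. Each camera call takes 0.05 s, during which the arm holds its last target. There are 200 camera calls.

## Working session

There is one attempt and no reset: what is moved stays moved. The work goes in short steps, each a Python script; the robot and the scene stay as the last script left them, time stands still between calls to the robot, and variables do not carry over. Pictures are saved under pics/ and viewed, at most 10 in all, crops included, and the job is handed in when it is done.

```bash
mkdir -p pics; ls
python3 - <<'E'
from plant import *
import cv2,numpy as np
for n in("side","top"):
    p,d=grab_frame(n); cv2.imwrite(f"pics/{n}0.png",p); np.save(f"{n}0.npy",d); c=get_calibration(n); print(n,c["camera_matrix"].tolist(),c["rvec"],c["tvec"])
    R=cv2.Rodrigues(np.array(c["rvec"],float))[0]; print((-R.T@np.array(c["tvec"],float).ravel()))
print(get_clock(),get_orientation())
E
```

```text
pics
side [[417.5962724256001, 0.0, 277.8620582567538], [0.0, 417.5962724256001, 207.3543628253984], [0.0, 0.0, 1.0]] [ 2.04213613 -0.00499106 -0.03329261] [-0.5914096   0.07757299  0.9342942 ]
[ 0.61268992 -0.79051346  0.47789966]
top [[474.51936706694755, 0.0, 281.5602324071638], [0.0, 474.51936706694755, 205.5751592887448], [0.0, 0.0, 1.0]] [ 2.20400887 -2.14927313  0.07910718] [0.02579301 0.61230738 1.07887624]
[0.52312782 0.0316978  1.12467421]
0.1 [ 1.80913302e-01  9.83498409e-01 -1.07054395e-03 -3.32972083e-04]
```

View pics/top0.png

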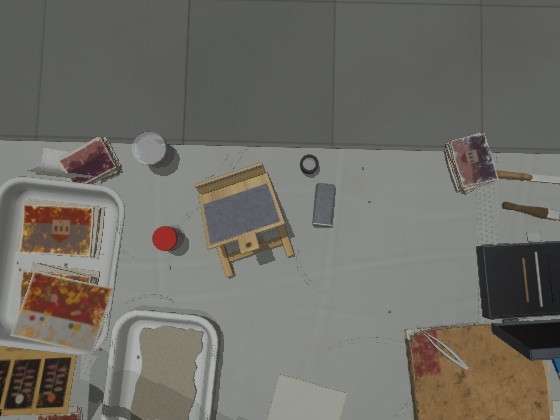

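View pics/side0.png

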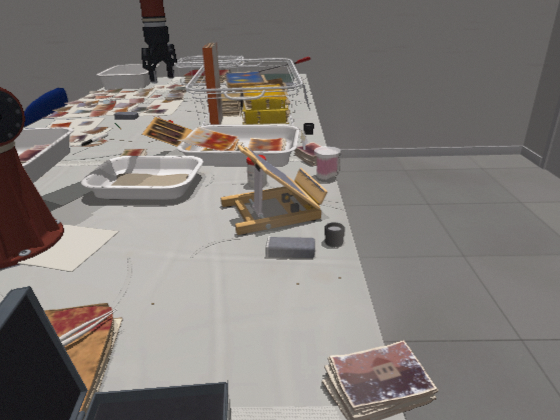

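The top view shows the easel at about (245,220) with its two frame legs toward the robot. The red-capped jar is at (165,238), the lead weight at (324,205) and the loupe at (310,163). In the side view the easel is at about (275,195). I'll enlarge both.

Run:
```python
import cv2
a=cv2.imread("pics/top0.png")[150:285,150:340]; cv2.imwrite("pics/topc.png",cv2.resize(a,None,fx=4.2,fy=4.2,interpolation=cv2.INTER_CUBIC))
a=cv2.imread("pics/side0.png")[135:245,210:350]; cv2.imwrite("pics/sidec.png",cv2.resize(a,None,fx=5.4,fy=5.4,interpolation=cv2.INTER_CUBIC))
```

```text
(no output)
```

View pics/topc.png

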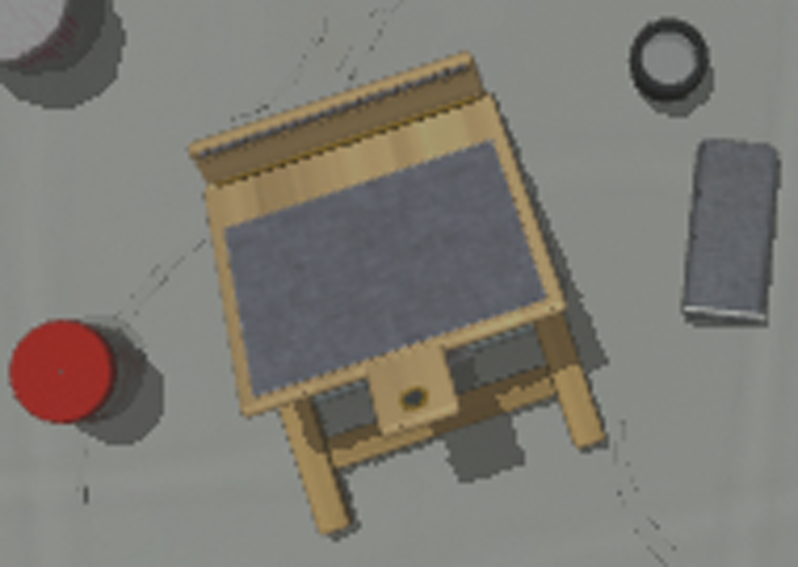

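View pics/sidec.png

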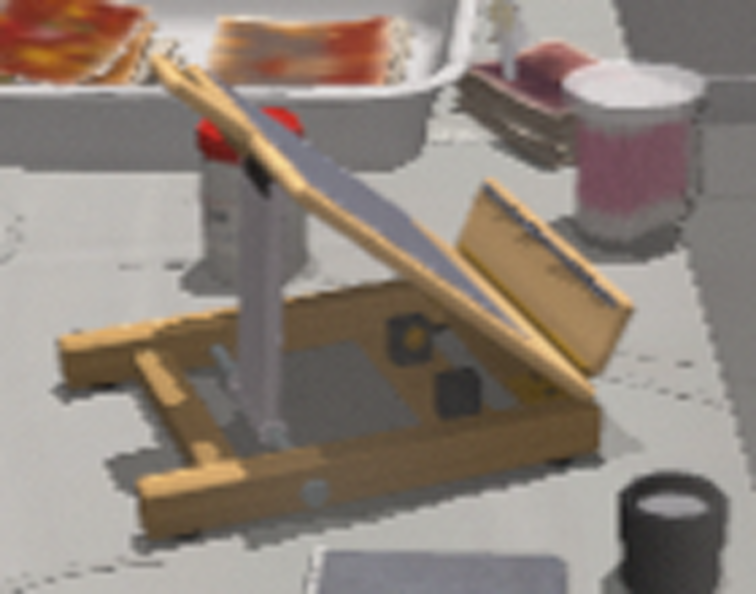

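The crops show the board leaning with its grip tongue at top-crop (414,397), the strut near vertical under it and the ledge standing up at the far end. I'll fit the easel pose and joint angles to these features.

```bash
cat > geo.py <<'E'
import numpy as np
def E2W(P,x0,y0,yaw):
    c,s=np.cos(yaw),np.sin(yaw); P=np.atleast_2d(P)
    return np.c_[x0+c*P[:,0]-s*P[:,1],y0+s*P[:,0]+c*P[:,1],P[:,2]]
def bp(r,y,h,th):  # board point, easel frame (m)
    return [.095-r*np.cos(th)+h*np.sin(th),y,.028+r*np.sin(th)+h*np.cos(th)]
def lp(d,y,n,th,ph): # ledge point: d along, n off mid-plane
    return bp(.004+d*np.cos(ph)-n*np.sin(ph),y,.012+d*np.sin(ph)+n*np.cos(ph),th)
def sp(d,y,h,st): return [-.03+d*np.cos(st)-h*np.sin(st),y,.012+d*np.sin(st)+h*np.cos(st)]
E
cat > fit.py <<'E'
from plant import *
import cv2,numpy as np
from scipy.optimize import least_squares
from geo import *
C={n:get_calibration(n) for n in("top","side")}
def model(q):
    x,y,yaw,th,ph,st=q
    T=[(bp(.175,.084,.008,th),245,413),(bp(.175,-.084,.008,th),563,303),(bp(.217,.02,.008,th),385,433),(bp(.217,-.02,.008,th),458,410),(bp(.196,0,.008,th),414,397),
       ([-.103,.083,.026],320,533),([-.103,-.083,.026],605,440),(lp(.036,.08,-.004,th,ph),190,148),(lp(.036,-.08,-.004,th,ph),468,53)]
    S=[([-.103,-.083,.026],140,487),([.103,-.083,0],598,458),([-.103,.083,.026],58,345),([-.03,-.083,.012],314,492),(bp(.175,-.084,.004,th),300,190),
       (lp(.036,-.08,0,th,ph),630,308),(lp(.036,.08,0,th,ph),487,183),(sp(.11,-.022,0,st),258,172)]
    r=[]
    for n,L,f,o in(("top",T,4.2,(150,150)),("side",S,5.4,(210,135))):
        P=E2W([a[0] for a in L],x,y,yaw)
        uv=cv2.projectPoints(P,np.array(C[n]["rvec"]),np.array(C[n]["tvec"]),np.array(C[n]["camera_matrix"]),None)[0][:,0]
        r.append(uv-np.array([[a[1]/f+o[0],a[2]/f+o[1]] for a in L]))
    return np.vstack(r)
s=least_squares(lambda q:model(q).ravel(),[.5,.1,.26,.68,1.45,1.5],loss="soft_l1")
print(s.x.round(4)); print(model(s.x).round(1).tolist())
np.save("pose.npy",s.x)
print("grip",E2W(bp(.196,0,.004,s.x[3]),*s.x[:3]))
E
python3 fit.py
```

```text
[0.5679 0.1217 0.3521 0.7189 1.3843 1.5592]
[[-0.9, 0.2], [1.0, 0.1], [-1.0, 0.3], [0.7, -0.7], [-0.3, -1.9], [-0.0, 0.6], [0.5, -0.6], [-0.7, 0.2], [0.9, -0.0], [-0.0, 1.1], [0.3, -0.2], [-1.2, -2.6], [-0.5, -0.5], [-2.0, 0.7], [0.5, -1.1], [0.6, -1.4], [0.1, 4.2]]
grip [[0.52107673 0.1045339  0.16009286]]
```

```bash
cat > act.py <<'E'
from plant import *
import numpy as np
from scipy.spatial.transform import Rotation as Ro
from geo import *
q=np.load("pose.npy"); PO=q[:3]
ex=np.array([np.cos(PO[2]),np.sin(PO[2]),0]); ey=np.array([-ex[1],ex[0],0])
def zt(a): return np.cos(a)*ex-np.sin(a)*np.array([0,0,1.])
def ori(a):
    z=zt(a); return Ro.from_matrix(np.c_[np.cross(ey,z),ey,z]).as_quat().tolist()
def grip(th,c,back=0):   # TCP pose with the tongue between the pads
    a=th+c; return (E2W(bp(.196,0,.004,th),*PO)[0]+zt(a)*(.022-back)).tolist(),ori(a)
def arc(t0,t1,c,n,v):
    for t in np.linspace(t0,t1,n+1)[1:]:
        p,o=grip(t,c); line_to(p,v,o)
def W(P): return E2W(P,*PO)[0].tolist()
def stat(s=""): print(s,"t",round(get_clock(),2),"p",np.round(get_tool_pos(),4),"F",np.round(get_force(),1),"gap",round(get_finger_gap(),3))
E
python3 - <<'E'
from act import *
for c in(35,45,55,65):
    k=np.radians(c); print(c,[(round(t,2),b) for t in(.72,.9,1.1,.5,.2,0) for b in(0,.08) if ik(*grip(t,k,b)) is None])
for a in(40,50,60): print(a,[ik(W(sp(.06,0,.006,s)),ori(np.radians(a))) is not None for s in(1.7,1.46,1,.5,0)])
print([ik(W(lp(.03,0,-.008,0,p)),ori(np.pi/2)) is not None for p in(1.9,1.4,.7,0)])
E
```

```text
35 [(0.2, 0), (0.2, 0.08), (0, 0.08)]
45 [(0.2, 0), (0, 0.08)]
55 [(0, 0), (0, 0.08)]
65 []
40 [True, True, True, True, True]
50 [False, False, False, False, False]
60 [True, True, True, True, True]
[True, True, True, True]
```

Run:
```python
from act import *
k=np.radians(65)
for t in(.72,.9,1.1,.5,.2,0): print(t,np.round(ik(*grip(t,k)),2))
for a in(40,45,55,60,65): 
  for s in(1.46,0): r=ik(W(sp(.06,0,.006,s)),ori(np.radians(a))); print(a,s,r if r is None else np.round(r,2))
p,o=grip(.72,k,.08); command_gripper(.75); goto(p,o); stat()
p,o=grip(.72,k); line_to(p,.12); stat(); command_gripper(0); stat("closed")
import cv2
for n in("side","top"): cv2.imwrite(f"pics/{n}1.png",grab_frame(n)[0])
a=cv2.imread("pics/side1.png")[90:230,190:360];b=cv2.imread("pics/top1.png")[150:290,170:340]
cv2.imwrite("pics/c1.png",cv2.resize(np.hstack([a,b]),None,fx=2.35,fy=3.5*.67,interpolation=cv2.INTER_CUBIC))
```

```text
0.72 [ 0.1   0.29  1.73 -0.07  1.4  -1.8 ]
0.9 [ 0.13  0.43  1.54 -0.1   1.63 -1.78]
1.1 [ 0.15  0.59  1.32 -0.13  1.88 -1.77]
0.5 [ 0.06  0.16  1.95 -0.02  1.1  -1.85]
0.2 [-0.01  0.05  2.21  0.14  0.66 -2.03]
0 [-0.07  0.08  2.34  0.51  0.36 -2.44]
40 1.46 [-0.12  0.06  2.43  1.98  0.39  2.39]
40 0 [-0.05  0.32  2.29  2.33  0.42  2.07]
45 1.46 None
45 0 [-0.03  0.29  2.26  2.08  0.31  2.33]
55 1.46 None
55 0 None
60 1.46 [-0.03  0.03  2.25  0.49  0.41 -2.36]
60 0 [ 0.02  0.27  2.13  0.59  0.3  -2.43]
65 1.46 [-0.01  0.06  2.2   0.32  0.5  -2.18]
65 0 [ 0.04  0.28  2.07  0.35  0.39 -2.18]
 t 2.5 p [0.5363 0.111  0.216 ] F [ 0.2  0.  -1.3] gap 0.753
 t 3.32 p [0.5162 0.1026 0.1398] F [ 0.1  0.2 -0.3] gap 0.751
closed t 3.66 p [0.5166 0.1025 0.1404] F [ 0.9 -0.6  4.1] gap 0.452
```

View pics/c1.png

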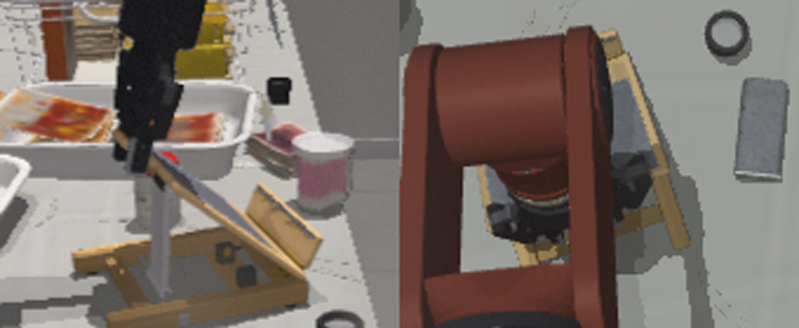

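The side crop shows the fingers gripping the tongue at about (135,150), and the gap of 0.45 matches its 40 mm width. Next I'll raise the board.

```bash
cat >> act.py <<'E'
def orif(a):  # same grasp, half turn about tool z
    return (Ro.from_quat(ori(a))*Ro.from_euler("z",np.pi)).as_quat().tolist()
E
python3 - <<'E'
from act import *
k=np.radians(65)
for t in(.82,.92,1.02,1.07,1.11):
    p,o=grip(t,k); line_to(p,.1,o); stat(t)
for a in(45,50,55,60,65): 
  for s in(1.46,.7,0): r=ik(W(sp(.06,0,.006,s)),orif(np.radians(a))); print(a,s,r if r is None else np.round(r,2))
for c in(30,45,55,65):
  for t in (1.1,.5,0):
    p,o=grip(t,np.radians(c)); r=ik(p,orif(np.radians(c)+t)); print(c,t,r if r is None else np.round(r,2))
E
```

```text
0.82 t 4.09 p [0.5266 0.1063 0.1538] F [-1.3 -1.9  3.7] gap 0.457
0.92 t 4.42 p [0.539  0.1108 0.1671] F [-1.6 -1.8  3.7] gap 0.453
1.02 t 4.76 p [0.5527 0.1158 0.1791] F [-1.1 -2.1  4.6] gap 0.454
1.07 t 5.01 p [0.5599 0.1184 0.1844] F [-1.1 -2.1  4.3] gap 0.458
1.11 t 5.26 p [0.5658 0.1206 0.1885] F [ 0.4 -1.9  4.4] gap 0.454
45 1.46 [-0.1   0.03  2.4   1.62  0.31 -0.39]
45 0.7 [-0.05  0.16  2.3   1.79  0.29 -0.52]
45 0 [-0.03  0.29  2.26  2.08  0.31 -0.81]
50 1.46 [-0.07  0.02  2.35  1.17  0.29  0.08]
50 0.7 [-0.03  0.15  2.26  1.29  0.25 -0.01]
50 0 [-0.01  0.27  2.22  1.63  0.23 -0.35]
55 1.46 [-0.05  0.02  2.31  0.76  0.33  0.5 ]
55 0.7 [-0.01  0.15  2.22  0.81  0.29  0.48]
55 0 [0.   0.27 2.17 1.03 0.23 0.26]
60 1.46 [-0.03  0.03  2.25  0.49  0.41  0.78]
60 0.7 [0.01 0.15 2.16 0.49 0.36 0.8 ]
60 0 [0.02 0.27 2.13 0.59 0.3  0.71]
65 1.46 [-0.01  0.06  2.2   0.32  0.5   0.96]
65 0.7 [0.03 0.17 2.11 0.31 0.46 0.99]
65 0 [0.04 0.28 2.07 0.35 0.39 0.96]
30 1.1 [ 0.1   0.22  1.71 -0.01  1.27  1.32]
30 0.5 [-0.07 -0.13  2.33  0.48  0.48  0.77]
30 0 [-0.28  0.31  2.55  2.38  0.84 -1.35]
45 1.1 [ 0.13  0.38  1.53 -0.07  1.54  1.36]
45 0.5 [-0.   -0.03  2.17  0.15  0.74  1.12]
45 0 [-0.18  0.12  2.5   2.02  0.41 -0.88]
55 1.1 [ 0.14  0.49  1.42 -0.1   1.71  1.37]
55 0.5 [0.03 0.06 2.06 0.04 0.92 1.23]
55 0 [-0.12  0.07  2.43  1.28  0.28 -0.1 ]
65 1.1 [ 0.15  0.59  1.32 -0.13  1.88  1.37]
65 0.5 [ 0.06  0.16  1.95 -0.02  1.1   1.29]
65 0 [-0.07  0.08  2.34  0.51  0.36  0.7 ]
```

Run:
```python
from act import *
import cv2
k=np.radians(65)
command_gripper(.75); wait(.2); stat("open")
p,o=grip(1.11,k,.09); line_to(p,.15)
goto(W([-.06,0,.32]),orif(np.radians(85))); command_gripper(0)
goto(W([-.15,0,.15]),orif(np.radians(55))); stat()
print(np.round(get_qpos(),2))
for n in("side","top"): cv2.imwrite(f"pics/{n}2.png",grab_frame(n)[0])
a=cv2.imread("pics/side2.png")[90:230,190:360];b=cv2.imread("pics/top2.png")[150:290,170:340]
cv2.imwrite("pics/c2.png",cv2.resize(np.hstack([a,b]),None,fx=2.35,fy=2.35,interpolation=cv2.INTER_CUBIC))
```

```text
open t 5.83 p [0.5656 0.121  0.188 ] F [0.5 0.4 0.4] gap 0.748
 t 10.58 p [0.429  0.0695 0.1524] F [-0.4  0.4  0.2] gap 0.003
[-0.23 -0.52  2.52  0.53  0.68  0.65]
```

View pics/c2.png

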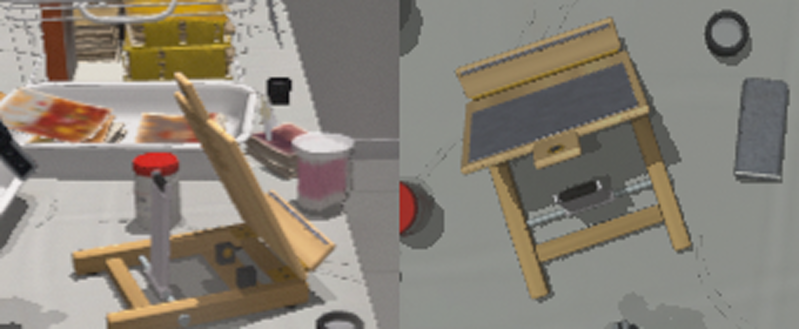

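The board stays up by itself. The strut is free, with its roller at about (158,182) in the side crop. Next I'll push the strut down.

Run:
```python
from act import *
import cv2
A=np.radians(55);o=orif(A)
line_to(W(sp(.075,0,.035,1.46)),.15,o)
for s in(1.46,1.25,1.05,.85,.65,.45,.3):
    h=.004+.011*abs(np.sin(A-(np.pi/2-s))) 
    line_to(W(sp(.062,0,h,s)),.12,o); 
stat("pre")
r=line_to(W(sp(.06,0,.003,0)),.03,o,until_force=25); stat(r)
wait(.3); stat()
e=W(sp(.06,0,.003,0)); print("z err",get_tool_pos()[2]-e[2])
line_to(W([-.15,0,.15]),.2,o); stat()
for n in("side","top"): cv2.imwrite(f"pics/{n}3.png",grab_frame(n)[0])
a=cv2.imread("pics/side3.png")[90:230,190:360];b=cv2.imread("pics/top3.png")[150:290,170:340]
cv2.imwrite("pics/c3.png",cv2.resize(np.hstack([a,b]),None,fx=2.35,fy=2.35,interpolation=cv2.INTER_CUBIC))
```

```text
pre t 13.53 p [0.5928 0.131  0.0374] F [ 0.5 -0.6 -0.1] gap 0.004
True t 14.18 p [0.5971 0.1323 0.0202] F [-5.5 -2.2 10. ] gap 0.005
 t 14.47 p [0.5971 0.1322 0.0202] F [-4.1 -0.7 10.1] gap -0.001
z err 0.00516456756647668
 t 15.74 p [0.4269 0.0701 0.1495] F [ 0.1  0.9 -0.2] gap -0.001
```

View pics/c3.png

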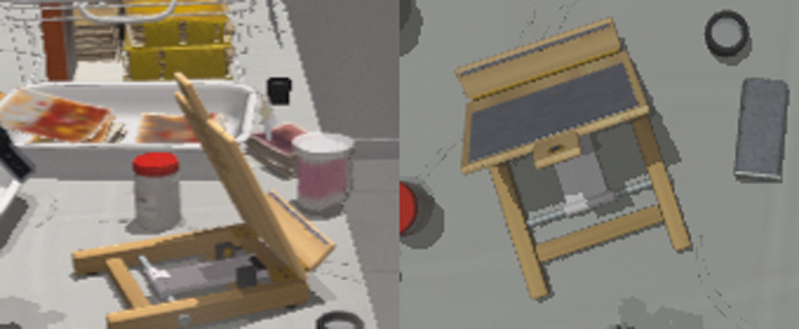

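The strut now lies low between the housings, at about (205,270) in the side crop. I'll check its height with the depth image.

Run:
```python
from act import *
import cv2
for n in("side","top"):
    c=get_calibration(n); R=cv2.Rodrigues(np.array(c["rvec"],float))[0]; t=np.array(c["tvec"],float).ravel(); K=np.array(c["camera_matrix"])
    d=grab_frame(n)[1]; v,u=np.mgrid[:420,:560]; X=np.stack([(u-K[0,2])/K[0,0]*d,(v-K[1,2])/K[1,1]*d,d],-1)
    w=(X[d>0]-t)@R; w=w-[PO[0],PO[1],0]; e=np.c_[w@ex,w@ey,w[:,2]]
    m=(abs(e[:,1])<.017)&(e[:,0]>-.02)&(e[:,0]<.08)&(e[:,2]<.06)&(e[:,2]>.008)
    s=e[m]; print(n,m.sum(), [(round(x,2),np.round(np.median(s[abs(s[:,0]-x)<.01][:,2])*1e3,1)) for x in(-.01,.01,.03,.05,.07) if (abs(s[:,0]-x)<.01).any()])
```

```text
side 234 [(-0.01, np.float64(15.7)), (0.01, np.float64(15.7)), (0.03, np.float64(15.9)), (0.05, np.float64(15.9)), (0.07, np.float64(15.9))]
top 263 [(-0.01, np.float64(15.4)), (0.01, np.float64(15.4)), (0.03, np.float64(15.7))]
```

The strut top is at z = 16 mm along its whole length, so it has snapped in. Next I'll lower the board.

```bash
cat >> act.py <<'E'
def gf(th,c,back=0): return grip(th,c,back)[0],orif(th+c)
E
python3 - <<'E'
from act import *
import cv2
k=np.radians(65)
goto(W([-.06,0,.32]),orif(np.radians(85))); command_gripper(.75)
goto(*gf(1.11,k,.09)); line_to(gf(1.11,k)[0],.12); command_gripper(0); stat("grip")
for t in(1.0,.88,.76,.64,.52,.4,.28,.18,.09,.03):
    p,o=gf(t,k); line_to(p,.09,o)
    if t in(.88,.52,.18,.03): stat(t)
p,o=gf(-.015,k); print(line_to(p,.03,o,until_force=15)); stat("down")
command_gripper(.64); wait(.2); stat("open")
line_to(gf(0,k,.09)[0],.12); line_to((np.array(get_tool_pos())+[0,0,.08]).tolist(),.2); stat()
for n in("side","top"): cv2.imwrite(f"pics/{n}4.png",grab_frame(n)[0])
a=cv2.imread("pics/side4.png")[90:230,190:360];b=cv2.imread("pics/top4.png")[150:290,170:340]
cv2.imwrite("pics/c4.png",cv2.resize(np.hstack([a,b]),None,fx=2.35,fy=2.35,interpolation=cv2.INTER_CUBIC))
E
```

```text
grip t 19.48 p [0.5662 0.1207 0.1889] F [-0.6 -1.2  3. ] gap 0.454
0.88 t 20.25 p [0.5337 0.1089 0.1621] F [-2.5 -3.3  2.6] gap 0.452
0.52 t 21.45 p [0.4972 0.0956 0.1069] F [-4.5 -4.2  2.4] gap 0.457
0.18 t 22.61 p [0.4817 0.0899 0.045 ] F [-4.5 -6.7  0.2] gap 0.454
0.03 t 23.22 p [0.4813 0.0899 0.017 ] F [-6.  -9.6  0.1] gap 0.453
True
down t 23.49 p [0.4818 0.0899 0.0119] F [-8.1 -2.4 13.9] gap 0.456
open t 23.99 p [0.4779 0.0892 0.0088] F [-0.5  0.8 -1.1] gap 0.64
 t 25.45 p [0.445  0.0771 0.172 ] F [ 0.3  0.2 -0. ] gap 0.642
```

View pics/c4.png

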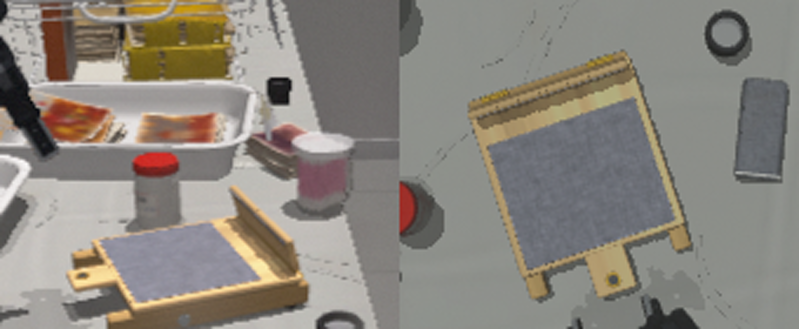

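The board is down flat and the ledge stands up at the far end, at side crop (265,230). Next I'll fold the ledge from behind.

Run:
```python
from act import *
import cv2
o=orif(np.pi/2)
command_gripper(0)
goto(W([.02,0,.2]),o); line_to(W([.13,0,.16]),.25); line_to(W([.135,0,.064]),.15); stat("behind")
for f in(1.4,1.15,.9,.65,.4,.2,.08):
    line_to(W(lp(.027,0,.004+.011*np.sin(f),0,f)),.08)
    if f in(1.15,.65,.08): stat(f)
print(line_to(W(lp(.027,0,.001,0,0)),.03,until_force=12)); stat("press")
line_to(W([.06,0,.2]),.2); line_to(W([-.1,0,.25]),.3); stat()
for n in("side","top"):
    im,d=grab_frame(n); cv2.imwrite(f"pics/{n}5.png",im)
    c=get_calibration(n); R=cv2.Rodrigues(np.array(c["rvec"],float))[0]; t=np.array(c["tvec"],float).ravel(); K=np.array(c["camera_matrix"])
    v,u=np.mgrid[:420,:560]; X=np.stack([(u-K[0,2])/K[0,0]*d,(v-K[1,2])/K[1,1]*d,d],-1)
    w=(X[d>0]-t)@R-[PO[0],PO[1],0]; e=np.c_[w@ex,w@ey,w[:,2]]
    e=e[(abs(e[:,1])<.07)&(e[:,2]>.03)&(e[:,2]<.09)]
    print(n,[(x,np.round(np.median(e[abs(e[:,0]-x)<.004][:,2])*1e3,1)) for x in(-.06,-.03,0,.03,.045,.06,.07,.08,.09)])
a=cv2.imread("pics/side5.png")[90:230,190:360];b=cv2.imread("pics/top5.png")[150:290,170:340]
cv2.imwrite("pics/c5.png",cv2.resize(np.hstack([a,b]),None,fx=2.35,fy=2.35,interpolation=cv2.INTER_CUBIC))
```

```text
behind t 28.2 p [0.6954 0.1683 0.0652] F [ 0.3 -0.1  1. ] gap -0.001
1.15 t 29.04 p [0.6552 0.1538 0.0705] F [ 0.4 -0.2  0.2] gap 0.001
0.65 t 29.57 p [0.6386 0.1478 0.0643] F [ 0.5 -0.7  0.3] gap -0.002
0.08 t 30.33 p [0.628  0.1439 0.0465] F [0.9 0.9 1.2] gap 0.0
True
press t 30.57 p [0.6293 0.144  0.0442] F [-2.  -0.2  7.7] gap 0.0
 t 32.21 p [0.4742 0.0873 0.2492] F [0.5 0.8 0.8] gap 0.001
side [(-0.06, np.float64(36.6)), (-0.03, np.float64(36.6)), (0, np.float64(36.6)), (0.03, np.float64(36.4)), (0.045, np.float64(36.3)), (0.06, np.float64(43.7)), (0.07, np.float64(43.9)), (0.08, np.float64(43.8)), (0.09, np.float64(43.1))]
top [(-0.06, np.float64(36.0)), (-0.03, np.float64(36.0)), (0, np.float64(36.0)), (0.03, np.float64(36.2)), (0.045, np.float64(35.7)), (0.06, np.float64(43.4)), (0.07, np.float64(43.8)), (0.08, np.float64(43.2)), (0.09, np.float64(42.7))]
```

View pics/c5.png

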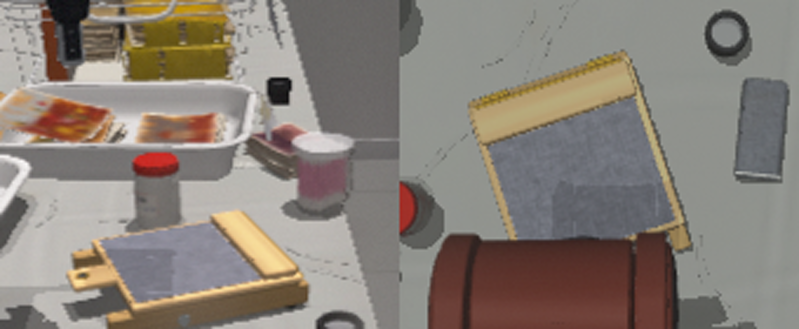

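The board face is flat at z = 36 mm and the ledge top is at 44 mm. In the pictures the jar, lead weight and loupe stand where they were, and the arm is clear.

```bash
python3 -c "
from plant import *
print(finish_job())"
```

```text
the job is handed in; nothing more can be done
None
```

The easel is folded flat: the strut is snapped in its bed, the board is lowered onto it and the ledge lies flat on the board, with the jar, lead weight and loupe undisturbed; I handed the job in at about 32 s, and no verdict came back.

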